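# Show the autosampler which vial goes where, and confirm

### The job

Show the tray camera which sample to load and where: point at the tall vial in the square rack by bringing the fingertips about 3 cm above its cap and keeping them there for at least two seconds, then point in the same way, for at least two seconds, at the one empty place in the long tray. Then press the large round key of the key pad fully down (it stays down) and move clear. Only the key is to be pressed: do not touch the vials, rack or tray, press the small keys, or disturb anything else.

Things in the scene. Friction and masses are not known exactly. Their poses are not given: they have to be found in the camera images.
- tall_vial_top (a point): Centre of the top of the cap of the tall vial: amber glass, 26 mm diameter, 105 mm high, grey cap 24 mm across. It stands in one of the four places of the square rack (which one varies) and its cap is about 113 mm above the bench, 45 mm above the caps of the other vials. z up.
- tall_vial: The tall vial itself, loose, about 50 g; origin at the centre of its underside (8 mm above the bench).
- free_place_mouth (a point): Centre of the mouth of the one empty hole of the long tray (28 mm diameter, 32 mm deep, a black rubber ring at its bottom), 40 mm above the bench, level with the tray's top. Which of the four holes is empty varies. Vials in the neighbouring holes, 55 mm away centre to centre, rise 28 mm above the tray's top. z up.
- rack: Square white plastic rack, fixed, 120 x 120 x 40 mm, four places in a 2 x 2 grid 60 mm apart, all holding vials. Origin at the centre of its underside, z up.
- tray: Long aluminium tray, fixed, 70 x 230 x 40 mm, four places in one row along its own y, 55 mm apart; three hold vials. Origin at the centre of its underside, z up.
- pad: Black key pad, fixed, 120 x 160 x 35 mm, with one large and two small grey round keys standing 10 mm out of its top and a blank display. Origin at the centre of its underside. The rack, the tray and the pad stand side by side in any order, each turned up to 0.3 rad.
- large_key_top (a point): Centre of the top of the large round key, 36 mm diameter, 45 mm above the bench while up; moves down with the key. z up. On the pad it lies at x 0, y -40 mm from the pad's origin.
- large_key (a joint): Travel of the large key in m: 0 up, 0.006 fully down. It resists with about 3 N and stays where it is pushed (it latches, no spring).
- small_key_a (a joint): Travel of a small round key (18 mm diameter, at pad x -30, y +12 mm), 0 up to 0.006 down, stays where it is pushed. Leave up.
- small_key_b (a joint): Travel of the other small round key (18 mm diameter, at pad x -30, y +52 mm), as above. Leave up.
- rack_vial_a: Short vial in the rack, loose, amber glass with grey cap, 26 mm diameter, 60 mm high, cap top 68 mm above the bench; origin at the centre of its underside. Bystander.
- rack_vial_b: Short vial in the rack, loose, amber glass with grey cap, 26 mm diameter, 60 mm high, cap top 68 mm above the bench; origin at the centre of its underside. Bystander.
- rack_vial_c: Short vial in the rack, loose, amber glass with grey cap, 26 mm diameter, 60 mm high, cap top 68 mm above the bench; origin at the centre of its underside. Bystander.
- tray_vial_a: Short vial in the tray, loose, amber glass with grey cap, 26 mm diameter, 60 mm high, cap top 68 mm above the bench; origin at the centre of its underside. Bystander.
- tray_vial_b: Short vial in the tray, loose, amber glass with grey cap, 26 mm diameter, 60 mm high, cap top 68 mm above the bench; origin at the centre of its underside. Bystander.
- tray_vial_c: Short vial in the tray, loose, amber glass with grey cap, 26 mm diameter, 60 mm high, cap top 68 mm above the bench; origin at the centre of its underside. Bystander.
- jar: Loose capped jar at the back, 60 mm diameter, 90 mm high; origin at the centre of its underside. Bystander.
- beaker: Loose empty glass beaker at the back, 68 mm diameter, 90 mm high; origin at the centre of its underside. Bystander.
Not all that is in view belongs to the job. What is shaped like the pad but green or orange is not meant. Leave any turquoise look-alike of the tall_vial alone.

How it is judged:
By the outcome, as a careful person would: the job done as asked, in the order asked, and still so for the second after the job is handed in, with the robot touching nothing.
It also fails if it takes over 58 s, if anything falls off the work surface, if the arm or the gripper's body presses on something with over 40 N, if the wrist force passes 120 N, or if a joint passes its speed limit or range.

### The arm

A 6-joint arm with a two-finger parallel gripper is mounted at the origin on the work surface. World frame = base frame: x ahead of the robot, y to its left, z up, the work surface at z = 0. Lengths are in mm, angles in rad, forces in N, time in s.
With the tool pointing down it reaches from about 375 to 975 mm from the base axis. Payload 3.8 kg.
Tool frame: the origin (TCP) lies between the finger pads, 19 mm behind the fingertips; this is the grasp point; z points along the fingers, y is the line along which they close (so a half turn about z gives the same grasp; the last joint's range is limited). The gripper opens to 85 mm and grips with 20 to 120 N. Pads are 22 mm wide; open, the fingers measure 114 mm over their backs; the gripper's body (76 mm by 85 mm) begins 54 mm behind the grasp point. The pads swing forward as they close: fully open they stand 13 mm farther back than shut.
Start: joints at [-1.281, 0.264, 1.604, -0, 1.274, -0.037], TCP at [216.679, -639.272, 249.98] pointing down, gripper open.
Joint ranges: [-2.63, 2.63], [-0.94, 2.18], [0.31, 2.57], [-1.31, 4.45], [0, 2.66], [-2.55, 2.55]. Speed limits (rad/s): [2.57, 2.57, 3.14, 3.14, 3.14, 3.14].

### API

Orientations are given as a 3x3 rotation matrix whose columns are the frame's x, y, z axes.
In Python, from rig import robot gives the robot as it stands.
- The arm moves only by the shell command python3 -m handwheel 'ROWS' [OPENING] [FORCE]. ROWS is JSON, a list of rows, each a list of 4 numbers: the shift along the tool's x, y, z in cm, then the turn about the tool's z in rad. A call has 1 to 10 rows; each row is the pose to reach, as a shift and turn from the pose commanded when the call began, along the tool's axes at that moment; what a row does not reach only later rows make up. A row lasts 1/12 s, in which the tool goes at most 41.7 mm and 7.16 degrees, less where a joint would pass 70% of its speed; a pose out of reach is approached as far as the arm can. A call with a gripper value outside its range is refused whole. OPENING is the opening, from -1 (shut) to 1 (fully open), so that 0 is half open, set as the call begins (- or left out, the last holds). The fingers move at their own pace and stop on an object; FORCE is the grip in N (left out, the last holds). Time passes only in rows, so rows that repeat a pose let the fingers close. It gives the time, the measured TCP pose, the force, the opening and the grip force at its end, in the units of the state.
- robot.state(): the state, without advancing time (a new reading comes with each control period).
- robot.read_camera(name): name is "scene" or "top"; returns a dict with "frame" (420x560x3 uint8, blue, green, red), "range_z" (420x560 float32, mm along the optical axis (not along the pixel's ray), 0 where there is no reading), "K" (3x3 intrinsics, pixels), "R" (3x3) and "t" (3): a world point X has camera coordinates R X + t. Camera axes: x right, y down, z forward; pixel columns grow to the right and rows downward; lengths in mm; the calibration is good to about 2 mm. A picture is of the moment at which its call begins.
- robot.hand_in(): hands the job in; it is judged then, once.
The state is a dict: "time_s": time; "qpos": joint angles; "qvel": joint speeds; "effort": joint torques, N m; "eef_pos": TCP position; "orientation": TCP orientation; "wrist_force": force on the tool from outside, world axes, zero at the start; "ft_torque": the same for the moment, N m; "gripper_width": finger opening in mm; "gripper_force": force on a finger pad.
Only numpy, scipy, OpenCV 4.12 (cv2) and the standard library are available. Lean on these libraries where they do the work, as an engineer would, in place of code of your own. Each camera call takes 0.05 s, during which the arm holds its last target. There are 200 camera calls.

## Working session

There is one attempt and no reset: what is moved stays moved. The work goes in short steps, Python scripts to look and compute and a shell command to move; the robot and the scene stay as the last step left them, time stands still between calls to the robot, and variables do not carry over. Pictures are saved under pics/ and viewed, at most 10 in all, crops included, and the job is handed in when it is done.

```bash
mkdir -p pics
python3 - <<'E'
from rig import robot
import cv2,numpy as np
for n in("top","scene"):
    c=robot.read_camera(n); cv2.imwrite(f"pics/{n}.png",c["frame"]); np.savez(f"{n}.npz",**c)
    print(n,c["R"].round(3).tolist(),c["t"],c["K"].tolist())
s=robot.state();print(s)
E
```

```text
top [[-0.005, -1.0, 0.011], [-0.986, 0.003, -0.168], [0.168, -0.012, -0.986]] [2.53783815e-01 5.45143225e+02 1.02485008e+03] [[409.8487287017325, 0.0, 284.6603795569461], [0.0, 409.8487287017325, 214.82496285145186], [0.0, 0.0, 1.0]]
scene [[-0.518, 0.855, -0.007], [0.558, 0.332, -0.761], [-0.648, -0.398, -0.649]] [ 275.43438192 -237.06574012 1182.80210283] [[392.2730910610564, 0.0, 280.8321086956751], [0.0, 392.2730910610564, 212.10527041446903], [0.0, 0.0, 1.0]]
{'time_s': 0.1, 'qpos': array([-1.28090159e+00,  2.64672922e-01,  1.60526174e+00,  2.94338137e-05,
        1.27368250e+00, -3.69046391e-02]), 'qvel': array([ 0.00057187, -0.0007769 , -0.00267364,  0.00029266,  0.00045104,
       -0.00127274]), 'effort': array([ 1.61486942e-04, -5.16703320e+01, -3.68591738e+01, -5.95682650e-05,
        6.30898954e-03, -8.24882477e-05]), 'eef_pos': array([ 216.50877875, -638.67272845,  248.7766496 ]), 'orientation': array([[ 9.47077439e-01,  3.21004705e-01, -5.51737200e-04],
       [ 3.21005163e-01, -9.47075441e-01,  1.94807393e-03],
       [ 1.02804146e-04, -2.02208736e-03, -9.99997950e-01]]), 'wrist_force': array([ 0.04208261, -0.09468925, -0.4680579 ]), 'ft_torque': array([-0.03532555, -0.00878614, -0.01215104]), 'gripper_force': 0.0, 'gripper_width': 85.01457063864285}
```

View pics/top.png

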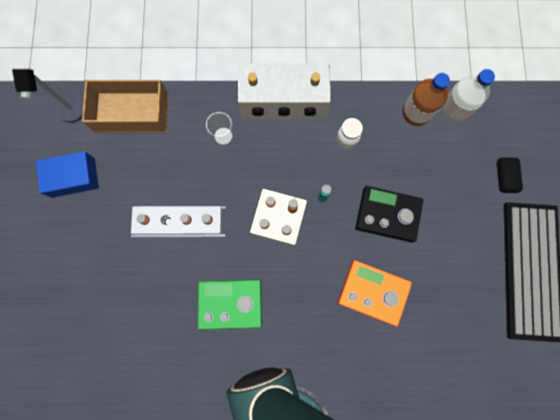

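View pics/scene.png

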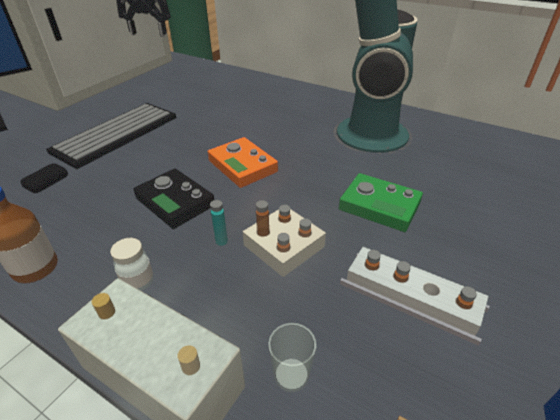

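The top picture shows the rack at (279,217) with the tall vial at about (293,206), the tray with its empty hole near (166,221), and the black pad with its large key near (405,216). The turquoise look-alike is at (326,190). I'll enlarge this area next.

```bash
cat > h.py <<'E'
import numpy as np
def ray(n,u,v,z):
    c=np.load(n+".npz");R,t,K=c["R"],c["t"],c["K"]
    d=R.T@np.linalg.inv(K)@[u,v,1];o=-R.T@t
    return o+d*(z-o[2])/d[2]
def proj(n,X):
    c=np.load(n+".npz");p=c["K"]@(c["R"]@X+c["t"]);return p[:2]/p[2]
def dep(n,u,v):
    c=np.load(n+".npz");z=c["range_z"][int(round(v)),int(round(u))]
    return c["R"].T@(np.linalg.inv(c["K"])@[u,v,1]*z-c["t"])
E
python3 - <<'E'
import cv2,numpy as np
f=cv2.imread("pics/top.png")
a=f[180:250,125:225];b=f[180:250,245:345];c=f[180:250,350:450]
g=lambda x:cv2.resize(x,None,fx=4,fy=4,interpolation=cv2.INTER_CUBIC)
s=cv2.imread("pics/scene.png")[190:260,235:335]
cv2.imwrite("pics/crop.png",np.vstack([np.hstack([g(a),g(b)]),np.hstack([g(c),g(s)])]))
E
```

```text
(no output)
```

View pics/crop.png

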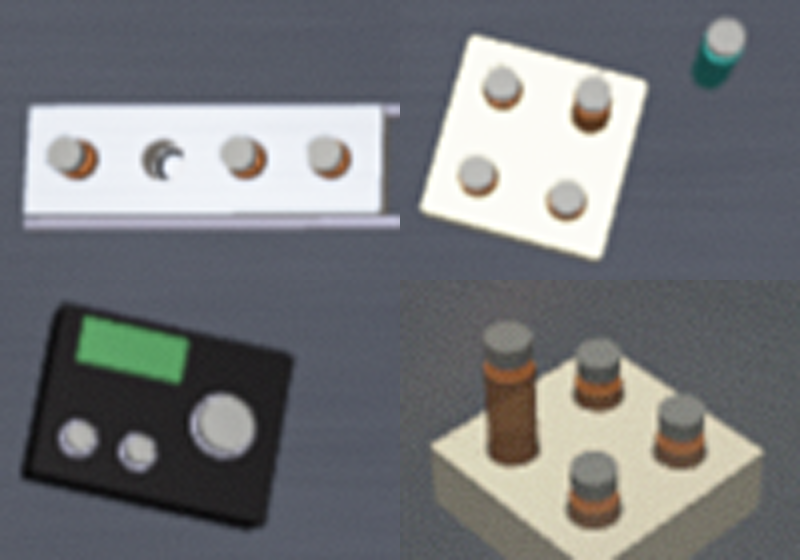

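The crop shows these top-image pixels: tall cap (293,203), hole mouth (165.5,219.6), large key (405.7,216.2), and small keys (369,219) and (384,222.7). In the scene crop the tall cap is at (262,204.3).

Run:
```python
from h import *
np.set_printoptions(precision=1,suppress=True)
V=ray("top",292.8,202.9,113);print("vial",V,ray("scene",261.7,204.2,113),dep("top",293,203),dep("scene",262,204))
caps=[ray("top",245+(x-400)/4-.4,180+y/4-.4,68) for x,y in((502,81),(479,172),(568,196))];print("caps",*caps,"4th by sum",caps[0]+caps[2]-caps[1])
H=ray("top",165.4,219.4,40);print("hole",H,ray("scene",431,289,40),dep("top",160,212))
tc=[ray("top",125+x/4-.4,180+y/4-.4,68) for x,y in((66,154),(238,154),(326,154))];print("traycaps",*tc,"mid",(tc[0]+tc[1])/2)
K=ray("top",405.6,216.1,45);print("key",K,ray("scene",162.5,182.5,45),dep("top",405.6,216))
a=[ray("top",369.2,219.2,45),ray("top",384.2,222.6,45)];print("small",*a,[np.linalg.norm(x-K) for x in a],np.linalg.norm(a[0]-a[1]),proj("scene",K))
```

```text
vial [563.4 -21.3 113. ] [565.  -21.7 113. ] [563.3 -21.8 112.5] [563.5 -22.  112.3]
caps [580.7  35.6  68. ] [521.5  50.2  68. ] [505.8  -6.5  68. ] 4th by sum [565.  -21.1  68. ]
hole [535.  309.9  40. ] [536.1 310.1  40. ] [554.8 325.   39.9]
traycaps [534.1 363.9  68. ] [533.7 254.7  68. ] [533.6 198.7  68. ] mid [533.9 309.3  68. ]
key [ 541.  -319.3   45. ] [ 548.9 -314.6   45. ] [ 540.8 -318.5   47.6]
small [ 533.  -223.2   45. ] [ 523.9 -262.2   45. ] [np.float64(96.38898407471116), np.float64(59.593362681113526)] 40.01760297944677 [163.4 180.2]
```

The two cameras agree with each other and with the given sizes: 60 mm pitch, 55 mm pitch, and 60/97 mm between keys. Targets are vial (564,-21), hole (534.5,309.7) and key (541,-319). I'll close the gripper and travel at z 250.

```bash
python3 -m handwheel '[[1,-0.9,0,0],[3.3,-3,0,0],[6,-5.4,0,0],[8.7,-7.8,0,0],[11.4,-10.2,0,0],[14.1,-12.6,0,0],[16.8,-15,0,0],[19.5,-17.4,0,0],[22.2,-19.8,0,0],[25,-22.4,0,0]]' -1 && python3 -m handwheel '[[2.7,-2.4,0,0],[5.4,-4.8,0,0],[8.1,-7.2,0,0],[10.8,-9.6,0,0],[13.5,-12,0,0],[16.2,-14.4,0,0],[18.9,-16.8,0,0],[21.6,-19.2,0,0],[23.5,-21,0,0],[24.5,-22,0,0]]'
cat > w.py <<'E'
import sys,numpy as np
from rig import robot
s=robot.state();R=s["orientation"]
d=np.array([float(x) for x in sys.argv[1:4]])-s["eef_pos"]
print(s["time_s"],s["eef_pos"].round(1),"tool shift cm",(R.T@d/10).round(2),s["gripper_width"],s["wrist_force"].round(1),s["qpos"].round(2),R.round(3).tolist())
E
python3 w.py 564.3 -21.3 163
```

```text
time_s: 0.93
eef_pos: [381.9, -344.4, 249.8]
orientation: [[0.947, 0.321, 0.0], [0.321, -0.947, 0.0], [0.0, -0.0, -1.0]]
wrist_force: [-0.1, -1.1, -0.3]
gripper_width: 0.1
gripper_force: 0.0
time_s: 1.77
eef_pos: [543.4, -56.3, 249.7]
orientation: [[0.946, 0.324, -0.0], [0.324, -0.946, 0.001], [0.0, -0.001, -1.0]]
wrist_force: [0.2, -0.2, 0.5]
gripper_width: -0.4
gripper_force: 0.0
1.7667 [543.4 -56.3 249.7] tool shift cm [ 3.11 -2.62  8.68] -0.364765647545934 [ 0.2 -0.2  0.5] [-0.15  0.02  1.88  0.    1.24  1.09] [[0.946, 0.324, -0.0], [0.324, -0.946, 0.001], [0.0, -0.001, -1.0]]
```

```bash
python3 -m handwheel '[[1,-0.9,0,0],[2,-1.8,0,0],[3.1,-2.6,0,0],[3.1,-2.6,1,0],[3.1,-2.6,3,0],[3.1,-2.6,5,0],[3.1,-2.6,6,0],[3.1,-2.6,6,0],[3.1,-2.6,6,0],[3.1,-2.6,6,0]]' >/dev/null; python3 w.py 564.3 -21.3 163
python3 - <<'E'
from rig import robot
import cv2,numpy as np
g=lambda x:cv2.resize(x,None,fx=4,fy=4,interpolation=cv2.INTER_CUBIC)
a=robot.read_camera("top")["frame"][160:260,245:345];b=robot.read_camera("scene")["frame"][150:250,210:310]
cv2.imwrite("pics/p1.png",np.hstack([g(a),g(b)]))
E
```

```text
2.6 [564.5 -25.8 190.9] tool shift cm [ 0.12 -0.44  2.78] 0.07307372202106437 [-0.3 -0.  -0. ] [-0.09  0.1   1.91 -0.    1.13  1.16] [[0.947, 0.32, 0.001], [0.32, -0.947, -0.0], [0.001, 0.001, -1.0]]
```

View pics/p1.png

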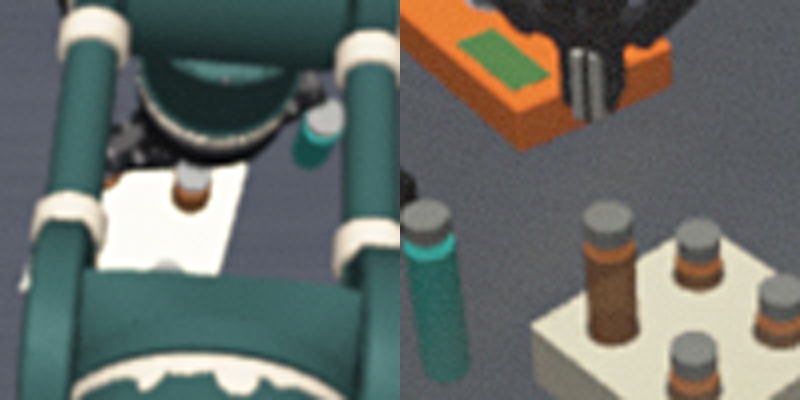

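The scene crop shows the shut fingertips at about (257,179), above the tall cap at (262,204). The turquoise vial is clear of the hand. Now the remaining descent.

```bash
python3 -c "
from h import *
for z in(172,164,185):print(z,proj('scene',np.array([564.5,-25.8,z])))"
python3 -m handwheel '[[0.1,-0.4,1,0],[0.1,-0.4,2,0],[0.1,-0.4,2.8,0],[0.1,-0.4,2.8,0],[0.1,-0.4,2.8,0],[0.1,-0.4,2.8,0]]' >/dev/null; python3 w.py 564.3 -21.3 162
```

```text
172 [258.71182431 178.27923042]
164 [258.90051855 181.83612162]
185 [258.39928569 172.3878695 ]
3.2 [563.5 -21.1 161.7] tool shift cm [ 0.07  0.04 -0.03] 0.2006220352451611 [ 0.6 -0.5  0.5] [-0.08  0.13  1.94 -0.    1.08  1.16] [[0.947, 0.321, -0.001], [0.321, -0.947, 0.0], [-0.001, -0.0, -1.0]]
```

```bash
for i in 1 2 3; do python3 -m handwheel '[[0,0,0,0],[0,0,0,0],[0,0,0,0],[0,0,0,0],[0,0,0,0],[0,0,0,0],[0,0,0,0],[0,0,0,0],[0,0,0,0],[0,0,0,0]]'|grep -E 'time|pos'; done
python3 -m handwheel '[[0,0,0,0],[0,0,0,0],[0,0,0,0],[0,0,-1,0],[0,0,-3,0],[0,0,-4.5,0],[0,0,-6,0],[0,0,-6,0]]' >/dev/null
python3 -m handwheel '[[0.4,-1.6,0,0],[1.2,-5,0,0],[2,-8.3,0,0],[2.8,-11.5,0,0],[3.6,-14.8,0,0],[4.4,-18,0,0],[5.2,-21.3,0,0],[6,-24.6,0,0],[6.8,-27.9,0,0],[7.3,-30,0,0]]' >/dev/null
python3 -m handwheel '[[0.3,-1,0,0],[0.6,-2.2,0,0],[0.6,-2.2,0,0],[0.6,-2.2,0,0],[0.6,-2.2,0,0],[0.6,-2.2,0,0]]' >/dev/null
python3 w.py 534.5 309.7 90
```

```text
time_s: 4.03
eef_pos: [563.6, -21.2, 162.0]
time_s: 4.87
eef_pos: [563.7, -21.2, 162.0]
time_s: 5.7
eef_pos: [563.6, -21.2, 162.0]
7.7 [535.4 307.8 221.9] tool shift cm [-0.02 -0.21 13.19] -0.06015436472453944 [-0.   0.2  0.6] [ 0.48  0.18  1.76 -0.    1.2   1.73] [[0.948, 0.32, -0.0], [0.32, -0.948, -0.0], [-0.0, 0.0, -1.0]]
```

```bash
python3 -m handwheel '[[0,-0.2,1,0],[0,-0.2,3,0],[0,-0.2,5,0],[0,-0.2,7,0],[0,-0.2,9,0],[0,-0.2,11,0],[0,-0.2,12.5,0],[0,-0.2,13.2,0],[0,-0.2,13.2,0],[0,-0.2,13.2,0]]' >/dev/null; python3 w.py 534.5 309.7 90;python3 - <<'E'
from rig import robot
import cv2,numpy as np
g=lambda x:cv2.resize(x,None,fx=4,fy=4,interpolation=cv2.INTER_CUBIC)
b=robot.read_camera("scene")["frame"][210:340,340:500]
cv2.imwrite("pics/p2.png",g(b))
E
```

```text
8.5333 [534.4 310.6  89.7] tool shift cm [-0.02  0.09 -0.03] 0.02956681938423814 [-0.5  0.  -0.2] [ 0.49  0.3   1.87 -0.    0.97  1.73] [[0.947, 0.32, -0.001], [0.32, -0.947, -0.0], [-0.001, 0.0, -1.0]]
```

View pics/p2.png

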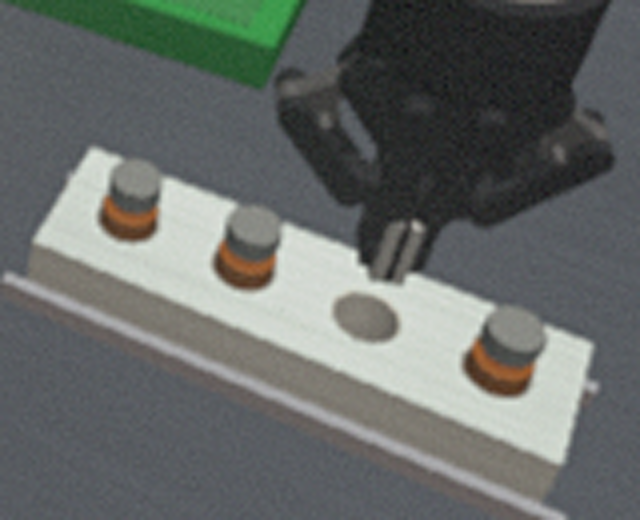

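The picture shows the fingertips directly above the empty hole (crop (365,315)), clear of the neighbouring vials. I'll hold, rise, then travel to the key.

```bash
for i in 1 2 3; do python3 -m handwheel '[[0,0,0,0],[0,0,0,0],[0,0,0,0],[0,0,0,0],[0,0,0,0],[0,0,0,0],[0,0,0,0],[0,0,0,0],[0,0,0,0],[0,0,0,0]]'|grep -E 'time|pos'; done
python3 -m handwheel '[[0,0,0,0],[0,0,-1,0],[0,0,-3,0],[0,0,-5,0],[0,0,-7,0],[0,0,-9,0],[0,0,-11,0],[0,0,-13,0],[0,0,-14,0],[0,0,-14,0]]' >/dev/null
python3 -m handwheel '[[-0.3,1,0,0],[-1.1,3.4,0,0],[-2.1,6.4,0,0],[-3,9.2,0,0],[-3.9,12,0,0],[-4.8,14.8,0,0],[-5.7,17.6,0,0],[-6.6,20.4,0,0],[-7.5,23.2,0,0],[-8.5,26,0,0]]' >/dev/null
python3 -m handwheel '[[-0.9,2.8,0,0],[-1.8,5.6,0,0],[-2.7,8.4,0,0],[-3.6,11.2,0,0],[-4.5,14,0,0],[-5.5,16.8,0,0],[-6.4,19.6,0,0],[-7.3,22.4,0,0],[-8.2,25.2,0,0],[-9,27.8,0,0]]' >/dev/null
python3 -m handwheel '[[-0.8,2.4,0,0],[-1.4,4.4,0,0],[-2,6,0,0],[-2,6,0,0],[-2,6,0,0],[-2,6,0,0]]' >/dev/null
python3 w.py 541 -319 64
```

```text
time_s: 9.42
eef_pos: [534.4, 311.0, 89.9]
time_s: 10.25
eef_pos: [534.5, 311.0, 90.0]
time_s: 11.08
eef_pos: [534.5, 311.0, 90.0]
14.0833 [ 541.  -317.2  228.9] tool shift cm [-0.04  0.21 16.49] -0.04320364696364385 [-0.  -0.2 -0.3] [-0.57  0.19  1.73  0.    1.22  0.67] [[0.947, 0.321, -0.002], [0.321, -0.947, 0.002], [-0.001, -0.002, -1.0]]
```

```bash
python3 -m handwheel '[[0,0.2,2,0],[0,0.2,4.5,0],[0,0.2,7,0],[0,0.2,9.5,0],[0,0.2,12,0],[0,0.2,14,0],[0,0.2,15.4,0],[0,0.2,15.8,0],[0,0.2,15.8,0],[0,0.2,15.8,0]]' >/dev/null; python3 w.py 541 -319 58;python3 - <<'E'
from rig import robot
import cv2,numpy as np
g=lambda x:cv2.resize(x,None,fx=4,fy=4,interpolation=cv2.INTER_CUBIC)
b=robot.read_camera("scene")["frame"][110:240,90:250]
cv2.imwrite("pics/p3.png",g(b))
E
```

```text
14.9167 [ 543.1 -319.8   72.9] tool shift cm [-0.17 -0.14  1.49] 0.07559874805773528 [ 1.1 -0.3 -1. ] [-0.57  0.34  1.86  0.    0.94  0.67] [[0.947, 0.322, 0.001], [0.322, -0.947, -0.001], [0.001, 0.001, -1.0]]
```

View pics/p3.png

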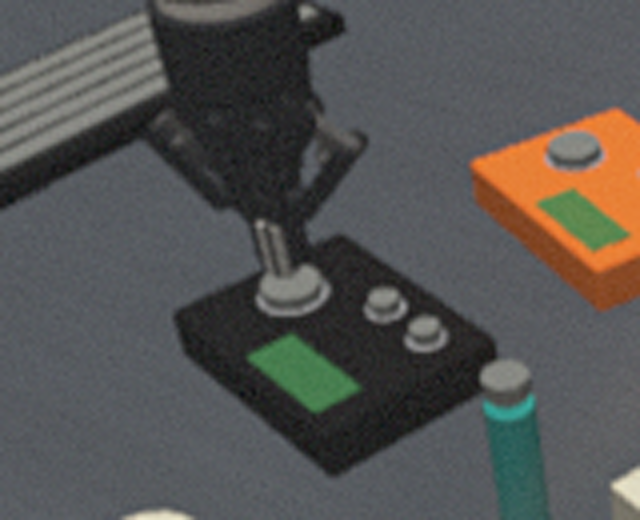

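The fingertips are centred over the large key, about 8 mm above it, at crop (285,280). Now pressing slowly.

```bash
python3 -m handwheel '[[-0.15,-0.1,0,0],[-0.15,-0.1,0.2,0],[-0.15,-0.1,0.4,0],[-0.15,-0.1,0.6,0],[-0.15,-0.1,0.8,0],[-0.15,-0.1,0.9,0],[-0.15,-0.1,1,0],[-0.15,-0.1,1.1,0],[-0.15,-0.1,1.1,0],[-0.15,-0.1,1.1,0]]' >/dev/null;python3 w.py 541 -319 58
python3 -m handwheel '[[0,0,0.1,0],[0,0,0.1,0],[0,0,0.2,0],[0,0,0.2,0],[0,0,0.3,0],[0,0,0.3,0],[0,0,0.4,0],[0,0,0.4,0],[0,0,0.4,0]]' >/dev/null;python3 w.py 541 -319 58
```

```text
15.8 [ 540.6 -319.4   61. ] tool shift cm [ 0.05 -0.03  0.3 ] 0.42582109718406724 [-0.8  0.3  1.2] [-0.57  0.35  1.87 -0.    0.92  0.67] [[0.947, 0.321, 0.0], [0.321, -0.947, -0.0], [0.0, 0.0, -1.0]]
16.55 [ 540.7 -319.4   57.7] tool shift cm [ 0.05 -0.03 -0.03] 0.12740842914840164 [-1.9  0.8  6.7] [-0.57  0.36  1.87 -0.    0.92  0.67] [[0.947, 0.321, -0.0], [0.321, -0.947, -0.0], [-0.0, 0.0, -1.0]]
```

```bash
python3 -m handwheel '[[0,0,0.05,0],[0,0,0.1,0],[0,0,0.1,0],[0,0,0.1,0]]' >/dev/null;python3 w.py 541 -319 58
python3 -m handwheel '[[0,0,0.05,0],[0,0,0.1,0],[0,0,0.1,0],[0,0,0.1,0]]' >/dev/null;python3 w.py 541 -319 58
```

```text
16.8833 [ 540.7 -319.5   57.7] tool shift cm [ 0.04 -0.04 -0.03] 0.3608020089240225 [-4.5  1.4 12.6] [-0.57  0.36  1.87 -0.    0.92  0.67] [[0.947, 0.321, -0.0], [0.321, -0.947, -0.0], [-0.0, 0.0, -1.0]]
17.2167 [ 540.8 -319.5   57.7] tool shift cm [ 0.04 -0.04 -0.03] -0.03148538194979601 [-6.6  2.3 16.7] [-0.57  0.36  1.87 -0.    0.92  0.67] [[0.947, 0.321, -0.0], [0.321, -0.947, -0.0], [-0.0, 0.0, -1.0]]
```

The key has reached its bottom stop: the force rises with no further travel. I'll retreat straight up, then back towards the start so the view is clear.

```bash
python3 -m handwheel '[[0,0,-0.5,0],[0,0,-1.5,0],[0,0,-3,0],[0,0,-5,0],[0,0,-7,0],[0,0,-9.5,0],[0,0,-12,0],[0,0,-14.5,0],[0,0,-16.5,0],[0,0,-17.5,0]]' >/dev/null
python3 -m handwheel '[[0,0.8,0,0],[0,2.5,0,0],[0,5,0,0],[0,7.5,0,0],[0,10,0,0],[0,12.5,0,0],[0,14.5,0,0],[0,15,0,0],[0,15,0,0],[0,15,0,0]]'
python3 - <<'E'
from rig import robot
import cv2,numpy as np
from h import *
c=robot.read_camera("scene");np.savez("scene2.npz",**c);t=robot.read_camera("top");np.savez("top2.npz",**t)
g=lambda x,k:cv2.resize(x,None,fx=k,fy=k,interpolation=cv2.INTER_CUBIC)
cv2.imwrite("pics/p4.png",np.hstack([g(c["frame"][150:300,120:320],2),g(t["frame"][150:300,250:450],2)]))
for n in("scene","scene2"):
    z=np.load(n+".npz")["range_z"]
    for u,v in((163,181),(186,187),(196,193)):
        print(n,u,v,np.median([dep(n,u+i,v+j)[2] for i in(-1,0,1) for j in(-1,0,1)]).round(1))
E
```

```text
time_s: 18.88
eef_pos: [588.1, -460.9, 227.8]
orientation: [[0.947, 0.321, -0.002], [0.321, -0.947, 0.003], [-0.001, -0.003, -1.0]]
wrist_force: [-0.4, -0.3, -0.3]
gripper_width: -0.1
gripper_force: 0.0
scene 163 181 45.6
scene 186 187 41.7
scene 196 193 45.1
scene2 163 181 38.3
scene2 186 187 42.1
scene2 196 193 43.7
```

View pics/p4.png

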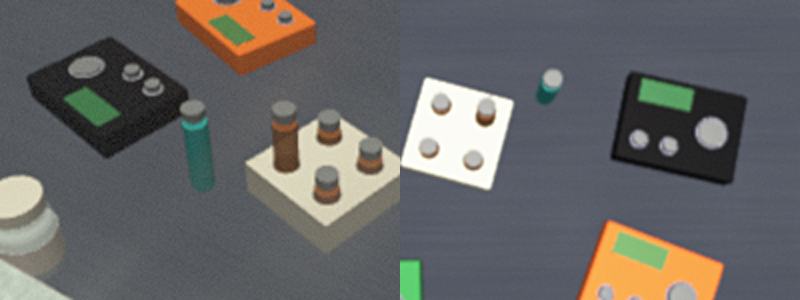

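The picture shows the large key sunk (scene crop (87,67); depth height 45.6 → 38.3 mm). The small keys are still up, and nothing else has moved.

```bash
python3 -c "
from rig import robot
print(robot.hand_in())"
```

```text
the job is handed in; nothing more can be done
None
```

The job is handed in at about 19 s on the robot's clock: I held the fingertips about 3 cm above the tall vial and then the empty tray hole, over two seconds each, then pressed the large key to its stop and moved clear with the small keys still up.

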